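Pop the battery cover of the orange pedal

ROBOT

A 6-joint arm with a two-finger parallel gripper is mounted at the origin on the work surface. World frame = base frame: x ahead of the robot, y to its left, z up, the work surface at z = 0. Lengths are in mm, angles in rad, forces in N, time in s.
With the tool pointing down it reaches from about 250 to 850 mm from the base axis. Payload 12.5 kg.
Tool frame: the origin (TCP) lies midway between the tips of the shut fingers; the grasp point (between the pads) lies 19 mm behind it; z points along the fingers, y is the direction in which the jaws open and shut (so a half turn about z gives the same grasp; the last joint's range is limited). The gripper opens to 93 mm and grips with 3 to 60 N. Pads are 15 mm wide; open, the fingers measure 128 mm over their backs; the gripper's body (75 mm by 188 mm) begins 65 mm behind the grasp point.
Start: joints at [1.25, 0.351, 1.652, -0, 1.139, -0.085], TCP at [128.46, 534.773, 218.633] pointing down, gripper open.
Joint ranges: [-2.75, 2.75], [-0.79, 2.1], [0.01, 2.65], [-1.57, 4.71], [0.07, 3.14], [-2.87, 2.87]. Speed limits (rad/s): [2.22, 2.22, 2.79, 3.14, 3.14, 3.14].

INTERFACE

Orientations are given as a rotation vector (axis times angle).
In Python, from station import ctrl gives the robot as it stands.
- The arm moves only by the tool drive_tool, never from a script. Its argument "increments" is text: rows parted by semicolons, each of 5 numbers parted by spaces: the finger opening in mm, from 0 to 93, then the shift along the tool's x, y, z in mm, then the turn about the tool's z in degrees. In form: jaw tx ty tz roll; .... A call has exactly 10 rows; each row shifts and turns the commanded pose from where the row before left it, along the tool's axes as they then stand; what a row does not reach is not made up. A row lasts 1/10 s, in which the tool goes at most 50 mm and 8.59 degrees, less where a joint would pass 70% of its speed; a pose out of reach is approached as far as the arm can. A call with a gripper value outside its range is refused whole. The fingers move at their own pace and stop on an object; the grip force is fixed at half the most. Time passes only in rows, so rows that do not move let the fingers close, or fill a call up. It gives the time, the measured TCP pose, the force and the opening at its end, in the units of the state.
- ctrl.read_state(): the state, without advancing time (a new reading comes with each control period).
- ctrl.grab_frame(name): name is "scene" or "top"; returns a dict with "color" (480x640x3 uint8, red, green, blue), "fx", "fy", "cx", "cy" (pixels), "origin" and "attitude" of the camera in the world. Camera axes: x right, y down, z forward; pixel columns grow to the right and rows downward; lengths in mm; the calibration is good to about 2 mm. A picture is of the moment at which its call begins. There is no depth.
- ctrl.sign_off(): hands the job in, once; it reports no verdict.
The state is a dict: "time": time; "qpos": joint angles; "qvel": joint speeds; "effort": joint torques, N m; "position": TCP position; "orientation": TCP orientation; "wrist_force": force on the tool from outside, world axes, zero at the start; "ft_torque": the same for the moment, N m; "opening": finger opening in mm.
Only numpy, scipy, OpenCV 4.12 (cv2) and the standard library are available. Lean on these libraries where they do the work, as an engineer would, in place of code of your own. Each camera call takes 0.05 s, during which the arm holds its last target. There are 200 camera calls.

TASK

The orange guitar pedal needs a new battery: with the yellow-handled pry tool, not with the gripper itself, pry up its snap-fit battery cover at the notch until it pops free of its catches and its white lip stays up, the cover still sitting loose on the pedal. Then lay the tool back down flat on the bench. Leave the cover of the blue pedal shut.

Things in the scene. Friction and masses are not known exactly. Their poses are not given: they have to be found in the camera images.
- pry_tool: Pry tool lying on the bench, 90 g: yellow block handle 80 long, 20 wide, 26 mm high, black bands near its ends; flat steel blade 16 wide, 2.5 mm thick out of one end. Origin: middle of the handle's underside; x along the handle towards the blade, z up. Blade underside is level with the handle's underside; square tip at x = +85 mm.
- orange_cover: Loose grey cover, plate 94x76x4 mm, flush in the top of the orange pedal; white lip 32 wide, 4 thick, juts 20 mm at the robot's end. Origin: underside of lip's front edge, 46 mm up when shut; x towards the far end, z up. Sprung catches: lifting the lip (2 to 5 N, 6 to 10 mm) snaps it past them, tilting about the far end; it then stays about 13 mm up.
- notch (a point): Pry notch in the end, nearer the robot, of the orange pedal (fixed, 150 long, 100 wide, 50 mm high): black pocket 44 mm wide, open to that end, under the white lip. Point: mid-width on its floor, 36 mm above the bench, 18 mm in from the end face, 9 mm in from the lip's edge. x level into the pedal, z up. Gap from floor to lip 10 mm, free for 30 mm more behind the point.
- blue_cover: The same cover, in an identical but blue pedal beside the orange one; same origin and axes. It stays shut.
Mind the look-alikes: they are no part of the job. What is shaped like the orange_cover but purple is not meant. Of the things like the pry_tool, leave any that is green; of the rest the smaller one is meant.

How it is judged (in metres and radians):
On the way:
1. the orange pedal's cover has popped past its catches (z of orange_cover in the frame of notch above 0.02 m), for 0.2 s.
At the end, for the whole second after the job is handed in: The orange cover's lip rests 10 to 25 mm higher than when shut, within 30 mm of the notch point seen from above (still on its pedal). The pry tool lies flat (within about 10 degrees) and at rest on the bench itself. The blue cover is within 5 mm of its start (z of orange_cover in the frame of notch between 0.02 and 0.035 m and horizontal distance between orange_cover and notch below 0.03 m and linear speed of each of orange_cover, pry_tool below 0.02 m/s and height (world z) of pry_tool below 0.02 m and angle between pry_tool's own x axis and vertical between 1.4 and 1.74 rad and distance of blue_cover from where it was at the start of the episode below 0.005 m); the robot touches nothing.
It fails at once if the gripper or arm itself touches the orange pedal's cover (contact force between any of the fingers, the arm and orange_cover above 1 N).
It fails at once if the blue pedal's cover is lifted or shifted by 5 mm or more (distance of blue_cover from where it was at the start of the episode above 0.005 m).
It fails at once if the orange pedal's cover is knocked off onto the bench (height (world z) of orange_cover below 0.03 m).
It also fails if it takes over 54 s, if anything falls off the work surface, if the arm or the gripper's body presses on something with over 40 N, if the wrist force passes 120 N, or if a joint passes its speed limit or range.

## Working session

There is one attempt and no reset: what is moved stays moved. The work goes in short steps, Python scripts to look and compute and a tool call to move; the robot and the scene stay as the last step left them, time stands still between calls to the robot, and variables do not carry over. Pictures are saved under pics/ and viewed, about 8 in all and at most 12, crops included, and the job is handed in when it is done.

Besides the shell and the picture viewer there is one more tool, called after "Call:" by a JSON object that holds its "op" and its "data", one argument or row to a line. drive_tool: Moves the arm, as the interface text tells. Its arguments: {"type":"object","properties":{"increments":{"type":"string"}},"required":["increments"]}

```bash
mkdir -p pics; ls; python3 - <<'E'
from station import ctrl
import cv2,numpy as np
s=ctrl.read_state();print({k:np.round(v,3) for k,v in s.items()})
for n in("scene","top"):
    f=ctrl.grab_frame(n);cv2.imwrite(f"pics/{n}0.png",f["color"][:,:,::-1])
    print(n,[f[k] for k in("fx","fy","cx","cy","origin","attitude")])
E
```

```text
pics
{'time': np.float64(0.0), 'qpos': array([ 1.25 ,  0.351,  1.652,  0.   ,  1.139, -0.085]), 'qvel': array([ 0.   , -0.001, -0.001, -0.002,  0.003,  0.001]), 'effort': array([-2.0000e-03, -4.9734e+01, -2.8526e+01,  7.0000e-02,  2.6000e-02,
       -0.0000e+00]), 'position': array([128.351, 534.476, 218.11 ]), 'orientation': array([-3.69e-01, -3.12e+00,  2.00e-03]), 'wrist_force': array([ 0.113, -0.351, -0.317]), 'ft_torque': array([ 0.023, -0.031,  0.042]), 'opening': np.float64(93.046)}
scene [479.2550295470178, 479.2550295470178, 322.13988094378317, 234.16321804765772, array([ 853.95592489, -739.94267176,  813.5349098 ]), array([-2.30922754, -0.64180953,  0.24269117])]
top [617.3802128772066, 617.3802128772066, 318.4156385390793, 250.48300633784774, array([ 340.70308205, -167.67415503, 1201.78359789]), array([-2.15678322,  2.12891679, -0.15763238])]
```

View pics/scene0.png

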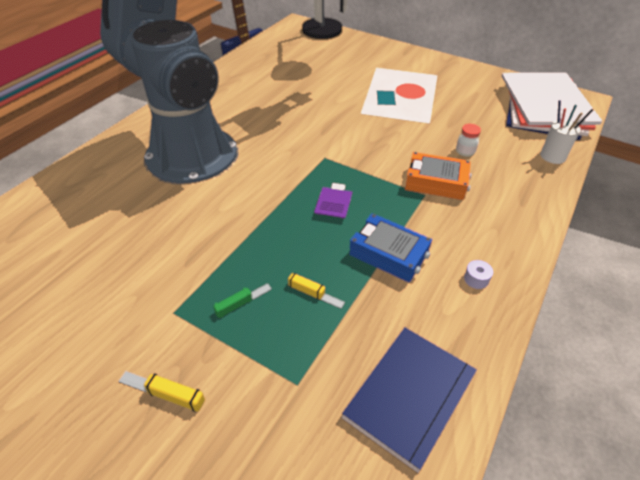

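View pics/top0.png

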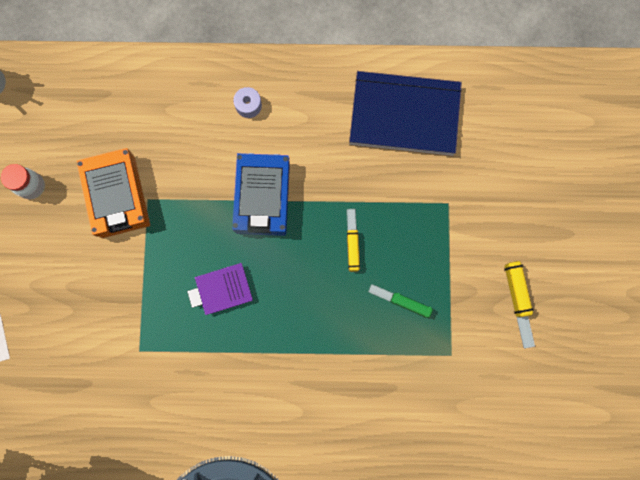

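Top view candidates: small yellow tool at (352,245), large yellow tool at (520,290), green tool at (410,302). I choose the small yellow one. The pedal with the orange body is at (113,195), the blue one at (262,193), and the purple look-alike at (222,290). Next I measure both and check them in a crop.

```bash
cat > h.py <<'E'
import cv2,numpy as np
from scipy.spatial.transform import Rotation as R
from station import ctrl
def ray(f,uv,z):
    uv=np.atleast_2d(uv).astype(float)
    d=np.c_[(uv[:,0]-f["cx"])/f["fx"],(uv[:,1]-f["cy"])/f["fy"],np.ones(len(uv))]@R.from_rotvec(f["attitude"]).as_matrix().T
    o=np.array(f["origin"]);return (o+d*((z-o[2])/d[:,2])[:,None])[:,:2]
def proj(f,p):
    c=(np.atleast_2d(p)-f["origin"])@R.from_rotvec(f["attitude"]).as_matrix()
    return np.c_[f["cx"]+f["fx"]*c[:,0]/c[:,2],f["cy"]+f["fy"]*c[:,1]/c[:,2]]
def blob(f,lo,hi,box):
    h=cv2.cvtColor(f["color"],cv2.COLOR_RGB2HSV);m=cv2.inRange(h,lo,hi)
    k=np.zeros_like(m);x0,y0,x1,y1=box;k[y0:y1,x0:x1]=m[y0:y1,x0:x1]
    c,_=cv2.findContours(k,cv2.RETR_EXTERNAL,cv2.CHAIN_APPROX_NONE);return max(c,key=cv2.contourArea)[:,0]
def rect(p):
    (c,s,a)=cv2.minAreaRect(p.astype(np.float32));return np.round(c,1),np.round(s,1),round(a,1)
E
python3 - <<'E'
from h import *
f=ctrl.grab_frame("top")
Y=((20,120,90),(35,255,255))
for n,b,z,(lo,hi) in [("small yellow",(335,200,375,280),26,Y),("big yellow",(495,255,545,325),26,Y),
   ("blade",(340,203,362,230),2.5,((0,0,120),(179,60,255))),("cover",(75,150,150,220),50,((0,0,70),(179,60,170))),
   ("lip",(95,200,135,230),50,((0,0,185),(179,50,255))),("pedal",(70,140,160,245),50,((5,170,120),(16,255,255))),
   ("bluelip",(240,205,280,235),50,((0,0,185),(179,50,255)))]:
    c=blob(f,lo,hi,b); p=ray(f,c,z); print(n,rect(c),"|",*rect(p))
im=f["color"][:,:,::-1]
a=cv2.resize(im[140:250,70:170],None,fx=4,fy=4,interpolation=3);b=cv2.resize(im[190:300,310:400],None,fx=4,fy=4,interpolation=3)
cv2.imwrite("pics/crop.png",np.hstack([a,b]))
E
```

```text
small yellow (array([353. , 250.5]), array([41.2, 11.2]), 87.1) | [ 518.4 -230.4] [80.2 21.7] 3.0
big yellow (array([518.3, 288.8]), array([43.8, 18.7]), 76.8) | [ 448.7 -546. ] [82.5 36.1] 11.2
blade (array([351., 219.]), array([20.,  8.]), 90.0) | [ 584.7 -227.5] [40.4 15.9] 0.4
cover (array([109.8, 191.8]), array([51.8, 40.2]), 77.3) | [622.3 237.1] [101.6  76.2] 15.6
lip (array([115.8, 218.1]), array([ 9.7, 16.5]), 76.0) | [571.1 222.6] [19.  31.1] 15.2
pedal (array([110.1, 191.2]), array([77.4, 53.6]), 77.4) | [624.4 236.5] [151.5 101.3] 15.5
bluelip (array([259. , 220.5]), array([ 9., 16.]), 90.0) | [569.9 -50.2] [17.4 30.5] 0.7
```

View pics/crop.png

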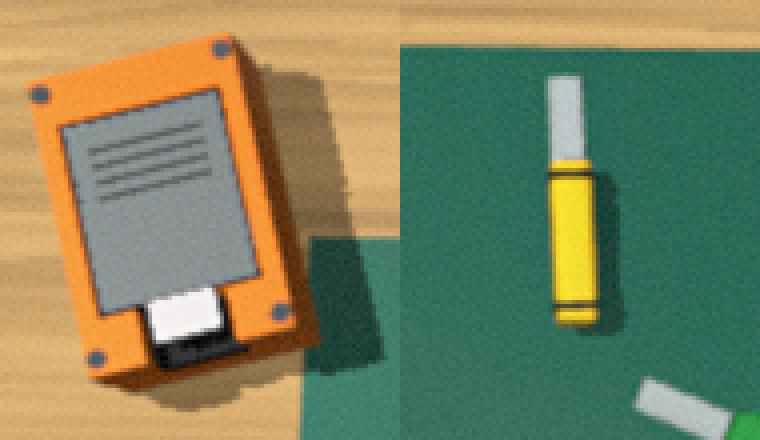

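The crop confirms the small yellow tool (handle at (353,250), blade pointing up the image) and the orange pedal, with its white lip at (116,218) and black pocket below it. Now I move over the tool.

Call:
{"op": "drive_tool", "data": {
  "increments": "93 0 0 0 -8.25; 93 0 0 0 -8.25; 93 -20.75 -43.6 0 0; 93 -20.75 -43.6 0 0; 93 -20.75 -43.6 0 0; 93 -20.75 -43.6 0 0; 93 -20.75 -43.6 0 0; 93 -20.75 -43.6 0 0; 93 -20.75 -43.6 0 0; 93 -20.75 -43.6 0 0"
}}

```text
time: 1.15
position: [312.8, 193.3, 218.8]
orientation: [-0.083, 3.14, 0.0]
wrist_force: [1.5, 1.3, 0.1]
opening: 92.9
```

Call:
{"op": "drive_tool", "data": {
  "increments": "93 -20.75 -43.6 0 0; 93 -20.75 -43.6 0 0; 93 -20.75 -43.6 0 0; 93 -20.75 -43.6 0 0; 93 -20.75 -43.6 0 0; 93 -20.75 -43.6 0 0; 93 -20.75 -43.6 0 0; 93 -20.75 -43.6 0 0; 93 -20.75 -43.6 0 0; 93 -20.75 -43.6 0 0"
}}

```text
time: 2.15
position: [542.9, -231.4, 218.4]
orientation: [0.082, -3.14, -0.0]
wrist_force: [1.3, 0.2, 0.4]
opening: 93.2
```

Call:
{"op": "drive_tool", "data": {
  "increments": "93 0 0 40 0; 93 0 0 40 0; 93 0 0 40 0; 93 0 0 20 0; 93 0 0 0 0; 93 0 0 0 0; 93 0 0 0 0; 93 0 0 0 0; 93 0 0 0 0; 93 0 0 0 0"
}}

```text
time: 3.15
position: [542.6, -229.6, 79.2]
orientation: [-0.082, 3.14, -0.001]
wrist_force: [-0.1, -0.1, -0.9]
opening: 92.8
```

Call:
{"op": "drive_tool", "data": {
  "increments": "93 0 0 25 0; 93 0 0 25 0; 93 0 0 15 0; 93 0 0 10 0; 93 0 0 0 0; 0 0 0 0 0; 0 0 0 0 0; 0 0 0 0 0; 0 0 0 0 0; 0 0 0 0 0"
}}

```text
time: 4.15
position: [542.5, -229.5, 3.9]
orientation: [-0.082, 3.14, -0.0]
wrist_force: [0.9, -0.1, -0.1]
opening: 57.3
```

Call:
{"op": "drive_tool", "data": {
  "increments": "0 0 0 0 0; 0 0 0 0 0; 0 0 0 0 0; 0 0 0 0 0; 0 0 0 -20 0; 0 0 0 -40 0; 0 0 0 -40 0; 0 0 0 0 0; 0 0 0 0 0; 0 0 0 0 0"
}}

```text
time: 5.15
position: [541.7, -229.1, 102.4]
orientation: [0.082, -3.139, -0.002]
wrist_force: [-0.3, 0.3, -1.3]
opening: 19.5
```

```bash
python3 - <<'E'
from h import *
out=[]
for n in("top","scene"):
    f=ctrl.grab_frame(n);s=ctrl.read_state();im=f["color"][:,:,::-1]
    u,v=proj(f,s["position"])[0].astype(int);print(n,u,v,s["position"])
    x=max(0,u-60);y=max(0,v-60);out.append(cv2.resize(im[y:y+120,x:x+100],(400,480),interpolation=3))
cv2.imwrite("pics/g1.png",np.hstack(out))
E
```

```text
top 354 231 [ 541.63672925 -229.09701049  102.1703428 ]
scene 315 262 [ 541.71749251 -229.12883745  102.22947233]
```

View pics/g1.png

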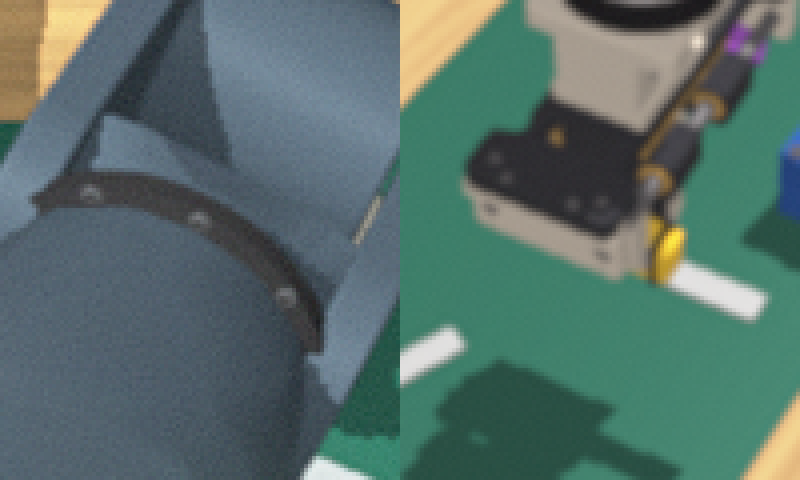

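The small yellow tool is held level in the jaws, blade forward; it shows at (665,245) to (765,300) in the right crop. The top view is blocked by the arm. Now to the notch.

Call:
{"op": "drive_tool", "data": {
  "increments": "0 0 0 0 -6.15; 0 0 0 0 -6.15; 0 -4.45 42.8 0 0; 0 -4.45 42.8 0 0; 0 -4.45 42.8 0 0; 0 -4.45 42.8 0 0; 0 -4.45 42.8 0 0; 0 -4.45 42.8 0 0; 0 -4.45 42.8 0 0; 0 -4.45 42.8 0 0"
}}

```text
time: 6.25
position: [485.5, 111.8, 102.9]
orientation: [0.418, -3.112, 0.0]
wrist_force: [1.1, -0.1, -0.3]
opening: 19.7
```

Call:
{"op": "drive_tool", "data": {
  "increments": "0 -4.45 42.8 0 0; 0 -4.45 42.8 0 0; 0 0 0 30 0; 0 0 0 20 0; 0 0 0 9 0; 0 0 0 0 0; 0 0 0 0 0; 0 0 0 0 0; 0 0 0 0 0; 0 0 0 0 0"
}}

```text
time: 7.25
position: [472.7, 195.1, 45.1]
orientation: [-0.417, 3.113, 0.0]
wrist_force: [0.7, 0.1, -0.9]
opening: 19.8
```

```bash
python3 - <<'E'
from h import *
f=ctrl.grab_frame("scene");s=ctrl.read_state();im=f["color"][:,:,::-1]
p=np.array(s["position"]);print(p,s["orientation"],s["opening"])
a=R.from_rotvec(s["orientation"]).as_matrix();h=-a[:,0];print(h)
tip=p+61*h-[0,0,3.9];w=8*a[:,1]
P=proj(f,[tip+w,tip-w,tip-21*h+w,tip-21*h-w]);print("tip corners pred",P.round(1))
n=np.array([569.8,222,36]);hh=np.array([.9646,.2639,0]);ww=np.array([-.2639,.9646,0])
q=proj(f,[n-9*hh+16*ww+[0,0,14],n-9*hh-16*ww+[0,0,14],n-18*hh-22*ww,n-18*hh+22*ww]);print(q.round(1))
x0,y0=380,110
c=cv2.resize(im[y0:y0+100,x0:x0+130],None,fx=6,fy=6,interpolation=3)
for g,col in((P,(255,0,255)),(q,(255,255,0))):
    for u in g: cv2.circle(c,tuple(((u-[x0-.5,y0-.5])*6).astype(int)),2,col,-1)
cv2.imwrite("pics/n1.png",c)
E
```

```text
[472.66447081 195.11876119  45.05298618] [-4.17681777e-01  3.11301171e+00  1.90490718e-04] 19.466205657320202
[9.64631749e-01 2.63600277e-01 6.95187334e-04]
tip corners pred [[401.3 162.6]
 [400.3 166.3]
 [393.3 161.2]
 [392.2 164.9]]
[[414.1 160. ]
 [412.3 167.5]
 [407.7 172.7]
 [410.2 162.4]]
```

View pics/n1.png

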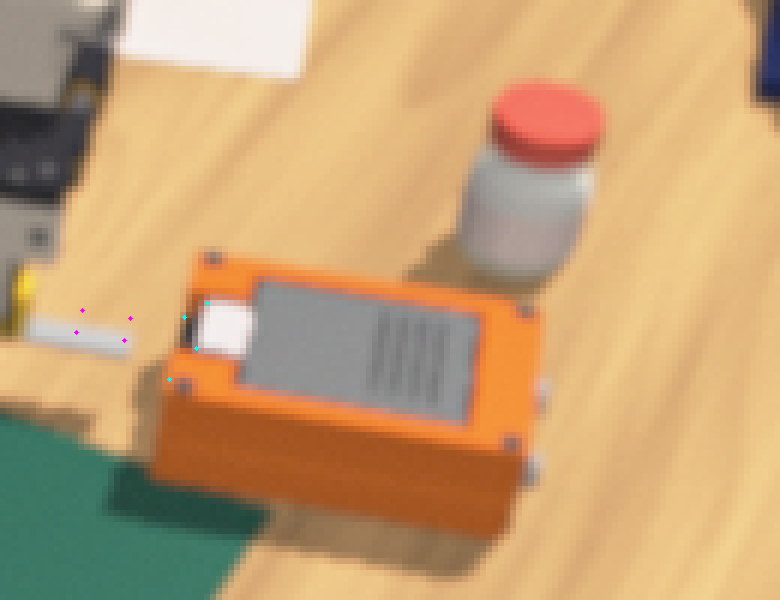

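The blade (tip near (132,345) in the crop) appears about 2.5 px lower than predicted, while the lip and pocket match my predictions. I'll measure the blade in both views.

```bash
python3 - <<'E'
from h import *
s=ctrl.read_state();p=np.array(s["position"]);a=R.from_rotvec(s["orientation"]).as_matrix();h=-a[:,0];w=8*a[:,1]
tip=p+61*h-[0,0,1.4]
f=ctrl.grab_frame("scene");c=blob(f,(85,0,130),(135,70,235),(384,155,404,175));print("scene blade x max",c[:,0].max(),"rows near tip",sorted(c[c[:,0]>=c[:,0].max()-1][:,1]))
print(c.min(0),c.max(0),rect(c),"pred top corners",proj(f,[tip+w,tip-w]).round(1))
print("mm->px: x,y,z", (proj(f,[tip+[10,0,0],tip+[0,10,0],tip+[0,0,10]])-proj(f,tip)).round(2))
A=cv2.resize(f["color"][140:190,370:430],None,fx=7,fy=7,interpolation=0)
f=ctrl.grab_frame("top");q=proj(f,[tip+w,tip-w]).round(1);print("top pred",q)
u,v=q.mean(0).astype(int);B=cv2.resize(f["color"][v-25:v+25,u-20:u+30],None,fx=7,fy=7,interpolation=0)
print("origin",u-20,v-25)
cv2.imwrite("pics/n2.png",np.hstack([A,B])[:,:,::-1])
E
```

```text
scene blade x max 399 rows near tip [np.int32(167)]
[399 167] [399 167] (array([399., 167.]), array([0., 0.]), 0.0) pred top corners [[401.4 161.8]
 [400.4 165.6]]
mm->px: x,y,z [[ 3.56  1.27]
 [ 1.6  -2.05]
 [ 0.5  -3.1 ]]
top pred [[117.3 240.3]
 [125.5 238.2]]
origin 101 214
```

View pics/n2.png

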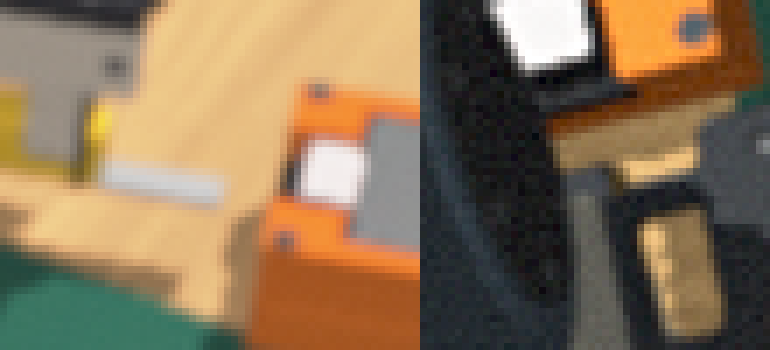

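Both views agree: the tool sits about 9 mm lower in the jaws than at the grasp, so it slipped while the fingers were still closing during the lift. I'll set it down here and regrip it properly.

Call:
{"op": "drive_tool", "data": {
  "increments": "0 0 0 15 0; 0 0 0 10 0; 0 0 0 5 0; 0 0 0 0 0; 45 0 0 0 0; 45 0 0 0 0; 45 0 0 0 0; 45 0 0 5 0; 45 0 0 5 0; 45 0 0 1 0"
}}

```text
time: 8.4
position: [472.0, 195.0, 2.9]
orientation: [0.418, -3.113, 0.0]
wrist_force: [0.2, 0.1, 0.3]
opening: 45.1
```

Call:
{"op": "drive_tool", "data": {
  "increments": "0 0 0 0 0; 0 0 0 0 0; 0 0 0 0 0; 0 0 0 0 0; 0 0 0 0 0; 0 0 0 0 0; 0 0 0 0 0; 0 0 0 0 0; 0 0 0 0 0; 0 0 0 0 0"
}}

```text
time: 9.4
position: [472.5, 195.1, 3.7]
orientation: [-0.418, 3.113, 0.0]
wrist_force: [-0.7, -0.3, 3.8]
opening: 19.9
```

Call:
{"op": "drive_tool", "data": {
  "increments": "0 0 0 0 0; 0 0 0 0 0; 0 0 0 -5 0; 0 0 0 -7 0; 0 0 0 -7 0; 0 0 0 -7 0; 0 0 0 -7 0; 0 0 0 -6 0; 0 0 0 0 0; 0 0 0 0 0"
}}

```text
time: 10.4
position: [472.4, 195.1, 42.7]
orientation: [-0.418, 3.114, 0.0]
wrist_force: [-0.0, -0.6, -0.5]
opening: 19.5
```

```bash
python3 - <<'E'
from h import *
f=ctrl.grab_frame("scene");s=ctrl.read_state();im=f["color"][:,:,::-1]
p=np.array(s["position"]);print(p,s["opening"],s["wrist_force"])
a=R.from_rotvec(s["orientation"]).as_matrix();h=-a[:,0];w=8*a[:,1]
tip=p+61*h-[0,0,1.4];P=proj(f,[tip+w,tip-w]);print(P.round(1))
c=cv2.resize(im[135:195,370:430],None,fx=10,fy=10,interpolation=3)
for u in P: cv2.circle(c,tuple(((u-[369.5,134.5])*10).astype(int)),2,(255,0,255),-1)
cv2.imwrite("pics/n3.png",c)
E
```

```text
[472.33467512 195.06240605  42.49173857] 20.02957536151473 [ 0.02483485 -0.09871082 -1.6126704 ]
[[401.2 162.6]
 [400.2 166.3]]
```

View pics/n3.png

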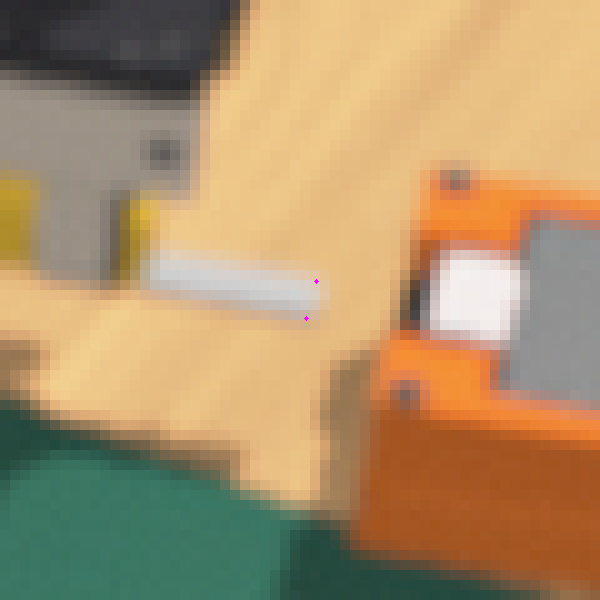

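The regrip is good: the blade tip matches the prediction within about 1 px (around (320,300)) and is level. Now I insert it.

Call:
{"op": "drive_tool", "data": {
  "increments": "0 -6 0 0 0; 0 -6 0 0 0; 0 -6 0 0 0; 0 -6 0 0 0; 0 -4 0 0 0; 0 -4 0 0 0; 0 0 0 0 0; 0 0 0 0 0; 0 0 0 0 0; 0 0 0 0 0"
}}

```text
time: 11.45
position: [503.2, 203.5, 42.7]
orientation: [0.418, -3.114, 0.0]
wrist_force: [-0.4, -0.3, -0.5]
opening: 19.9
```

Call:
{"op": "drive_tool", "data": {
  "increments": "0 -4 0 0 0; 0 -4 0 0 0; 0 -4 0 0 0; 0 -4 0 0 0; 0 -4 0 0 0; 0 0 0 0 0; 0 0 0 0 0; 0 0 0 0 0; 0 0 0 0 0; 0 0 0 0 0"
}}

```text
time: 12.45
position: [522.5, 208.8, 42.7]
orientation: [0.418, -3.114, 0.0]
wrist_force: [-0.4, 0.4, -1.8]
opening: 19.7
```

Call:
{"op": "drive_tool", "data": {
  "increments": "0 0 0 -2 0; 0 0 0 -2 0; 0 0 0 -2 0; 0 0 0 -1 0; 0 0 0 -1 0; 0 0 0 -1 0; 0 0 0 -1 0; 0 0 0 0 0; 0 0 0 0 0; 0 0 0 0 0"
}}

```text
time: 13.45
position: [522.7, 208.8, 52.7]
orientation: [-0.418, 3.113, 0.0]
wrist_force: [-0.3, -0.1, -1.0]
opening: 19.6
```

Call:
{"op": "drive_tool", "data": {
  "increments": "0 0 0 -1 0; 0 0 0 -1 0; 0 0 0 -1 0; 0 0 0 -1 0; 0 0 0 -1 0; 0 0 0 -1 0; 0 0 0 -1 0; 0 0 0 0 0; 0 0 0 0 0; 0 0 0 0 0"
}}

```text
time: 14.45
position: [522.6, 208.8, 59.6]
orientation: [-0.418, 3.114, -0.0]
wrist_force: [0.3, -0.5, -1.4]
opening: 19.9
```

```bash
python3 - <<'E'
from h import *
f=ctrl.grab_frame("scene");s=ctrl.read_state();im=f["color"][:,:,::-1]
print(s["position"],s["opening"],s["wrist_force"],s["ft_torque"])
cv2.imwrite("pics/n4.png",cv2.resize(im[130:200,370:480],None,fx=7,fy=7,interpolation=3))
E
```

```text
[522.59644523 208.81552143  59.59923878] 19.722307877929275 [ 0.27497463  0.02310525 -1.35634887] [0.04959526 0.0364069  0.03707664]
```

View pics/n4.png

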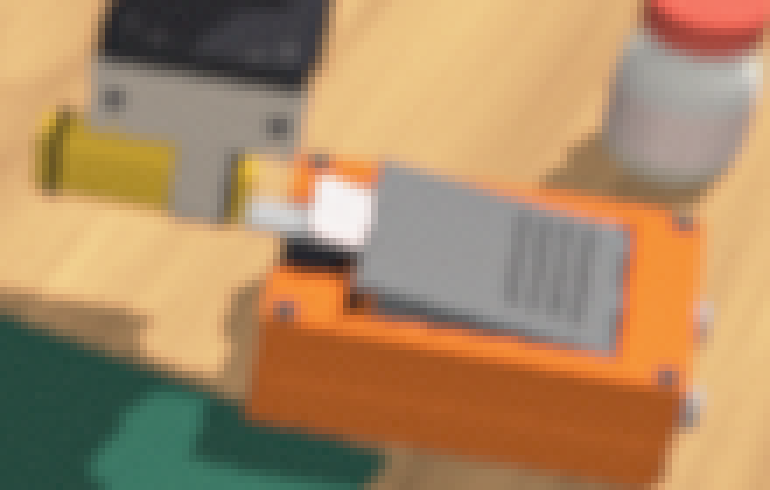

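The lip is clearly up (white at (340,210), with a dark gap under the cover edge at (380,300)). Now I lower the blade off it and withdraw.

Call:
{"op": "drive_tool", "data": {
  "increments": "0 0 0 2 0; 0 0 0 2 0; 0 0 0 2 0; 0 0 0 2 0; 0 0 0 0 0; 0 0 0 0 0; 0 5 0 0 0; 0 5 0 0 0; 0 10 0 0 0; 0 10 0 0 0"
}}

```text
time: 15.5
position: [492.6, 200.6, 51.6]
orientation: [0.418, -3.113, 0.0]
wrist_force: [-0.4, -0.4, -0.6]
opening: 20.2
```

Call:
{"op": "drive_tool", "data": {
  "increments": "0 15 0 0 0; 0 15 0 0 0; 0 20 0 0 0; 0 20 0 0 0; 0 20 0 0 0; 0 20 0 0 0; 0 10 0 0 0; 0 0 0 0 0; 0 0 0 0 0; 0 0 0 0 0"
}}

```text
time: 16.5
position: [378.8, 169.5, 51.7]
orientation: [-0.418, 3.113, 0.0]
wrist_force: [-0.2, -0.7, -0.8]
opening: 19.5
```

```bash
python3 - <<'E'
from h import *
f=ctrl.grab_frame("scene");s=ctrl.read_state();im=f["color"][:,:,::-1]
print(s["position"],s["opening"],s["wrist_force"])
cv2.imwrite("pics/n5.png",cv2.resize(im[110:210,340:480],None,fx=5,fy=5,interpolation=3))
E
```

```text
[378.6869287  169.45941106  51.67639223] 19.803424132370218 [ 0.48136031  0.46834289 -1.23318467]
```

View pics/n5.png

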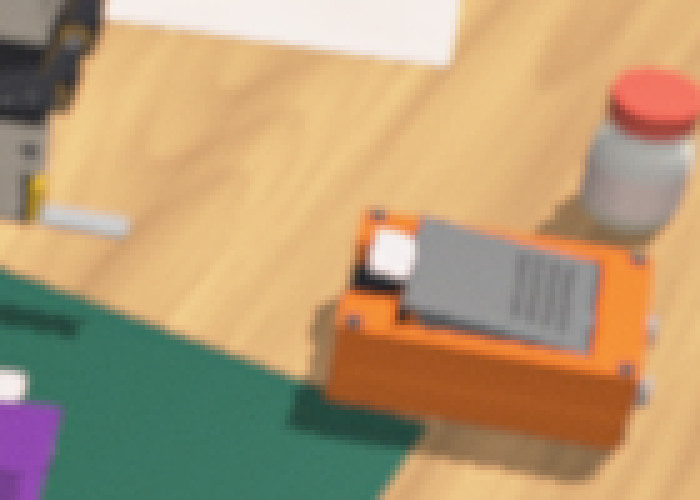

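The cover stays up by itself (lip at (393,255)). Now I lay the tool on bare bench, to the left of the mat.

Call:
{"op": "drive_tool", "data": {
  "increments": "0 0 20 0 0; 0 0 20 0 0; 0 0 20 0 0; 0 0 0 15 0; 0 0 0 15 0; 0 0 0 10 0; 0 0 0 5 0; 0 0 0 2.5 0; 0 0 0 0 0; 0 0 0 0 0"
}}

```text
time: 17.55
position: [362.4, 227.2, 4.5]
orientation: [-0.418, 3.113, 0.0]
wrist_force: [-0.1, -0.0, -1.2]
opening: 20.0
```

Call:
{"op": "drive_tool", "data": {
  "increments": "50 0 0 0 0; 50 0 0 0 0; 50 0 0 0 0; 50 0 0 0 0; 50 0 0 0 0; 50 0 0 0 0; 50 0 0 -10 0; 50 0 0 -20 0; 50 0 0 -40 0; 50 0 0 -40 0"
}}

```text
time: 18.55
position: [361.6, 226.9, 115.8]
orientation: [0.418, -3.113, 0.001]
wrist_force: [0.6, -1.1, 0.1]
opening: 49.7
```

Call:
{"op": "drive_tool", "data": {
  "increments": "50 0 -40 -40 0; 50 0 -40 0 0; 50 0 -40 0 0; 50 0 -40 0 0; 50 0 -40 0 0; 50 0 -40 0 0; 50 0 -40 0 0; 50 0 -40 0 0; 50 0 0 0 0; 50 0 0 0 0"
}}

```text
time: 19.55
position: [445.0, -77.4, 149.8]
orientation: [0.415, -3.114, -0.0]
wrist_force: [0.3, -0.3, 0.0]
opening: 49.9
```

```bash
python3 - <<'E'
from h import *
f=ctrl.grab_frame("scene");s=ctrl.read_state();print(s["time"],s["position"],s["opening"])
g=ctrl.grab_frame("top")
S=((0,0,185),(179,50,255))
for n,b in(("blue lip",(240,205,280,235)),("orange lip",(95,200,135,235))):
    c=blob(g,*S,b);print(n,*rect(c))
lip=[np.r_[np.array([569.8,222])-9*np.array([.9646,.2639]),z] for z in(50,63)]
print("pred orange lip front edge shut/up scene:",proj(f,lip).round(1))
c=blob(f,*S,(400,145,430,180));print("scene lip rect",*rect(c))
cv2.imwrite("pics/end.png",np.vstack([cv2.resize(f["color"][80:280,220:480],(520,400))[:,:],cv2.resize(g["color"][140:340,0:520],(520,200))])[:,:,::-1])
E
```

```text
19.6 [444.8079896  -76.65433343 149.72600461] 50.08984128884332
blue lip [259. 220.] [10. 16.] 90.0
orange lip [113.1 216.1] [10.4 17.7] 76.0
pred orange lip front edge shut/up scene: [[413.2 163.8]
 [414.  159.7]]
scene lip rect [418.5 160.5] [8.9 8.2] 18.4
```

View pics/end.png

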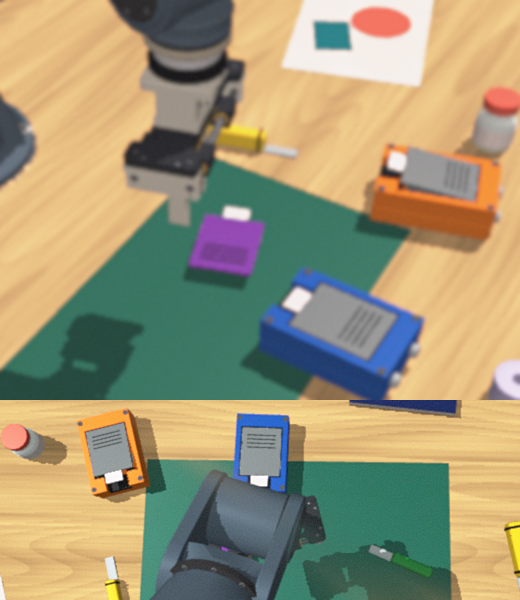

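```bash
python3 -c "
from station import ctrl
print(ctrl.sign_off())"
```

```text
the job is handed in; nothing more can be done
None
```

I pried the orange pedal's cover up with the small yellow pry tool and laid the tool back on bare bench. The arm is clear, and I handed the job in at about 19.6 s of the 54 s allowed. The sign-off gives no verdict.

**First grasp:** I lifted while the fingers were still closing, so the tool slipped about 9 mm in the jaws. Both views showed it; I set the tool down, regripped it, and the blade tip then matched its predicted place to about 1 px.

**Prying:** The blade went into the notch without contact force. Lifting it raised the lip past the catches, and the lip stayed up after I withdrew.

**Last checks:**
- **Orange lip:** it moved in the top view by about (-2.7, -2) px. The sideways part fits a rise of roughly 13 mm, and the scene view shows the gap under the cover. I did not measure its height more exactly.
- **Blue lip:** it is within about 0.5 px (about 1 mm) of its first position.
- **Pry tool:** it lies on the wood left of the mat. I released it about 1 mm above the bench and judged it flat by eye only.

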